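# Shut the two paper safes in the darkroom

### The arm

A 7-joint arm with a two-finger parallel gripper is mounted at the origin on the work surface. World frame = base frame: x ahead of the robot, y to its left, z up, the work surface at z = 0. Lengths are in m, angles in rad, forces in N, time in s.
With the tool pointing down it reaches from about 0.425 to 0.875 m from the base axis. Payload 4.7 kg.
Tool frame: the origin (TCP) lies at the very end of the fingers, on their centre line; the grasp point (between the pads) lies 19 mm behind it; z points along the fingers, y is the direction in which the jaws open and shut (so a half turn about z gives the same grasp; the last joint's range is limited). The gripper opens to 87 mm and grips with 3 to 60 N. Pads are 19 mm wide; open, the fingers measure 117 mm over their backs; the gripper's body (75 mm by 190 mm) begins 51 mm behind the grasp point.
Start: joints at [-1.208, 0.321, -0.07, 1.45, 0.023, 1.371, -0.057], TCP at [0.222, 0.611, 0.223] pointing down, gripper open.
Joint ranges: [-2.86, 2.86], [-0.3, 2.09], [-1.38, 1.24], [0.06, 2.45], [-1.56, 4.7], [0.09, 2.05], [-2.69, 2.69]. Speed limits (rad/s): [2.57, 2.57, 3.14, 3.14, 3.14, 3.14, 3.14].

### API

Orientations are given as a rotation vector (axis times angle).
In Python, from bench import ctrl, get_image, camera_info gives the robot as it stands.
- The arm moves only by the tool carry_out, never from a script. Its argument "commands" is a list of rows, each an object of numbers: "tx", "ty", "tz": the shift along the tool's x, y, z in m; "rx", "ry", "rz": the turn, a rotation vector about the tool's x, y, z in rad; "jaw": the opening, from 0 (shut) to 1 (fully open). In form: [{"tx": .., "ty": .., "tz": .., "rx": .., "ry": .., "rz": .., "jaw": ..}, ...]. A call has 1 to 12 rows; each row is the pose to reach, as a shift and turn from the pose commanded when the call began, along the tool's axes at that moment; what a row does not reach only later rows make up. A row lasts 1/8 s, in which the tool goes at most 62.5 mm and 10.7 degrees, less where a joint would pass 70% of its speed; a pose out of reach is approached as far as the arm can. A call with a gripper value outside its range is refused whole. The fingers move at their own pace and stop on an object; "grip_force" is the grip in N (left out, the last holds). Time passes only in rows, so rows that repeat a pose let the fingers close. It gives the time, the measured TCP pose, the force and the opening at its end, in the units of the state.
- ctrl.get_state(): the state, without advancing time (a new reading comes with each control period).
- get_image(name): name is "side" or "top" or "wrist"; returns the picture (400x640x3 uint8, red, green, blue); there is no depth.
- camera_info(name): a dict with "intrinsics" (3x3 intrinsics, pixels), "R" (3x3) and "t" (3): a world point X has camera coordinates R X + t. Camera axes: x right, y down, z forward; pixel columns grow to the right and rows downward; lengths in m; the calibration is good to about 2 mm. A picture is of the moment at which its call begins: read the wrist's pose just before it. camera_info takes no time and is no camera call; for the wrist camera it gives the pose at the moment of the call.
- ctrl.close_job(): hands the job in, once; it reports no verdict.
The state is a dict: "time": time; "joint_positions": joint angles; "qd": joint speeds; "joint_torque": joint torques, N m; "position": TCP position; "tool_rot": TCP orientation; "ft_force": force on the tool from outside, world axes, zero at the start; "torque": the same for the moment, N m; "grip_width": opening from 0.0 (shut) to 1.0 (fully open).
Only numpy, scipy, OpenCV 4.12 (cv2) and the standard library are available. Lean on these libraries where they do the work, as an engineer would, in place of code of your own. Each camera call takes 0.05 s, during which the arm holds its last target.

### The job

The room light is about to go on: shut both paper safes, the two low flat boxes with a stack of white printing paper inside, by pressing each raised lid down until its catch holds it flush. Leave the tall narrow slide box, the one with a row of slide mounts inside, open just as it is.

Things in the scene. Friction and masses are not known exactly. Their poses are not given: they have to be found in the camera images.
- large_safe_lid_top (a point): Lid of the large paper safe, a low grey box 150 x 190 mm, 40 mm high, fixed. Lid plate 150 x 190 x 8 mm, hinged on the box's far 190 mm side, 25-45 deg open. Point: on the upper face, centre line, 93 mm from the hinge line (which is level with the lid's underside), 57 mm from the free edge; 48.5 mm above the table when shut. x runs along the lid to the hinge, z out of its face: tilt = opening.
- small_safe_lid_top (a point): Lid of the small paper safe, a low grey box 115 x 140 mm, 32 mm high, fixed, white paper inside like the large one. Lid plate 115 x 140 x 8 mm, 25-45 deg open; the point lies on the upper face, centre line, 71 mm from the hinge line and 44 mm from the free edge; 40.5 mm above the table when shut. Axes, sprung hinge and catch as on the large safe.
- slide_box_lid_top (a point): Lid of the slide box, to be left open: a long narrow grey box 150 x 85 mm, 75 mm high (about twice as tall as the safes), hinged on its far 85 mm side, fixed, slide mounts inside. Lid plate 150 x 85 x 8 mm, same hinge and catch; point on the upper face, 93 mm from the hinge line. The three boxes may stand in any order from left to right, facing the robot within 17 deg.
- large_safe_catch (a point): Steel spring roller at the middle of the large safe's front wall, 53 mm above the table; each box has one, 13 mm above its rim. It resists the lid edge's last 17 mm, snaps over about 6 mm before shut, then pulls the lid home and holds it. The hinge is sprung: a lid let go earlier rises again. Pressing straight down where the lid's point comes to lie when shut takes about 10 to 12 N.
Things that resemble listed ones, but are neither listed nor needed, are in the scene too. Leave any green or pink look-alike of the part that bears large_safe_lid_top alone.

How it is judged:
At the end, for the whole second after the job is handed in: Both paper-safe lids are held shut by their catches (within 0.05 rad of flush) and the slide box's lid is still where it stood (its point within 20 mm) (angle between each of large_safe_lid_top, small_safe_lid_top's own z axis and vertical below 0.05 rad and distance of slide_box_lid_top from where it was at the start of the episode below 0.02 m); the robot touches nothing.
It fails at once if the slide box's lid is pushed (its point moves more than 20 mm) (distance of slide_box_lid_top from where it was at the start of the episode above 0.02 m).
It also fails if it takes over 35 s, if anything falls off the work surface, if the arm or the gripper's body presses on something with over 40 N, if the wrist force passes 120 N, or if a joint passes its speed limit or range.

## Working session

There is one attempt and no reset: what is moved stays moved. The work goes in short steps, Python scripts to look and compute and a tool call to move; the robot and the scene stay as the last step left them, time stands still between calls to the robot, and variables do not carry over. Pictures are saved under pics/ and viewed, and the job is handed in when it is done.

Besides the shell and the picture viewer there is one more tool, called after "Emit:" by a JSON object that holds its "method" and its "body", one argument or row to a line. carry_out: Moves the arm, as the interface text tells. Its arguments: {"type":"object","properties":{"commands":{"type":"array"},"grip_force":{"type":"number"}},"required":["commands"]}

```bash
mkdir -p pics; python3 - <<'E'
from bench import ctrl,get_image,camera_info
import cv2
s=ctrl.get_state();print(s['time'],s['position'],s['tool_rot'],s['ft_force'],s['grip_width'])
for n in("side","top"):
    cv2.imwrite(f"pics/{n}0.png",get_image(n)[:,:,::-1]);c=camera_info(n);print(n,c)
E
```

```text
0.0 [0.22200675 0.61032594 0.221468  ] [-5.44989692e-01 -3.09374623e+00  2.97431102e-03] [-0.64778524  0.54927244 -0.19135052] 1.003724428721622
side {'intrinsics': array([[412.90154494,   0.        , 319.28162597],
       [  0.        , 412.90154494, 205.4761693 ],
       [  0.        ,   0.        ,   1.        ]]), 'R': array([[ 0.86840421, -0.49565692, -0.01408349],
       [-0.35272382, -0.59752061, -0.72010764],
       [ 0.34851116,  0.6303121 , -0.69371942]]), 't': array([-0.39455807,  0.12410895,  1.27634833])}
top {'intrinsics': array([[415.3471014 ,   0.        , 319.78869284],
       [  0.        , 415.3471014 , 198.56613068],
       [  0.        ,   0.        ,   1.        ]]), 'R': array([[ 0.0050246 , -0.99987246, -0.01515968],
       [-0.99464665, -0.00343248, -0.10327763],
       [ 0.10321242,  0.01559746, -0.99453704]]), 't': array([-0.09301459,  0.38737297,  1.39456538])}
```

View pics/top0.png

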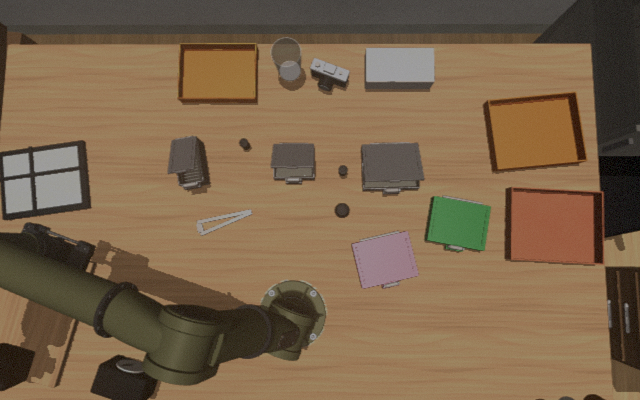

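View pics/side0.png

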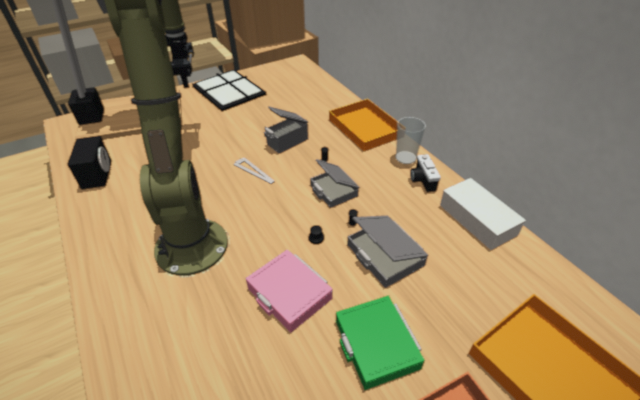

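The top view shows the slide box at (187,162), the small safe at (294,162), the large safe at (392,167), and shut look-alikes at (385,259) pink and (459,223) green. Next I'll look at crops.

```bash
python3 - <<'E'
import cv2
t=cv2.imread("pics/top0.png");s=cv2.imread("pics/side0.png")
a=cv2.resize(t[130:205,260:360],None,fx=8,fy=8,interpolation=cv2.INTER_CUBIC)[:600]
cv2.imwrite("pics/tc_small.png",a)
cv2.imwrite("pics/tc_large.png",cv2.resize(t[130:205,345:445],None,fx=8,fy=8,interpolation=cv2.INTER_CUBIC))
cv2.imwrite("pics/sc.png",cv2.resize(s[150:290,295:435],None,fx=4.2,fy=4.2,interpolation=cv2.INTER_CUBIC))
E
```

```text
(no output)
```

View pics/tc_small.png

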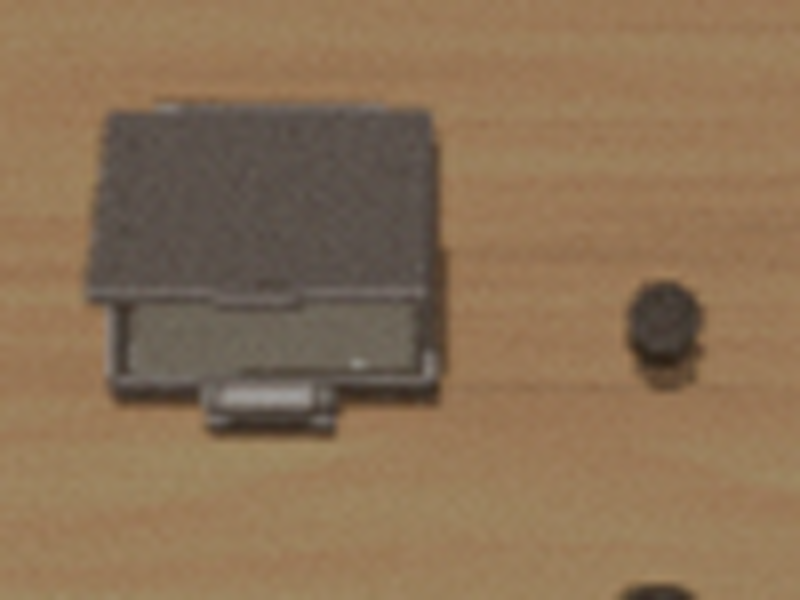

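View pics/tc_large.png

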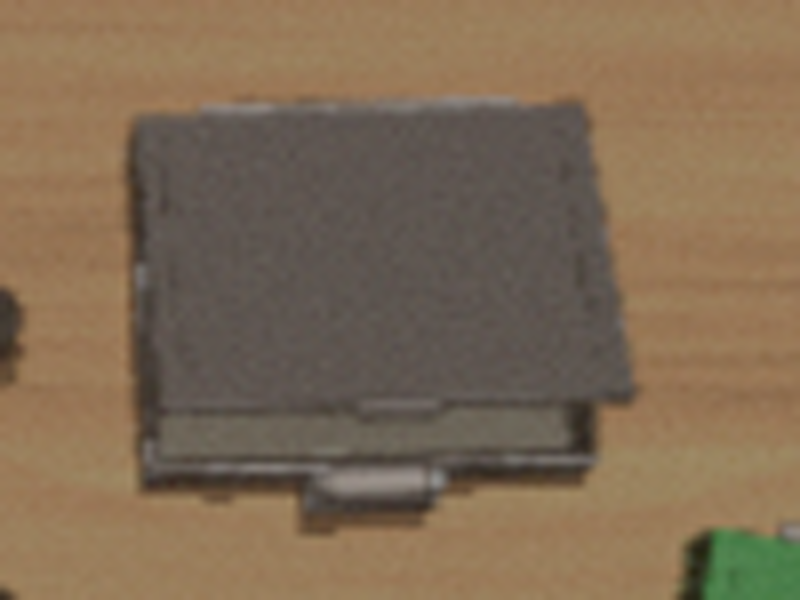

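View pics/sc.png

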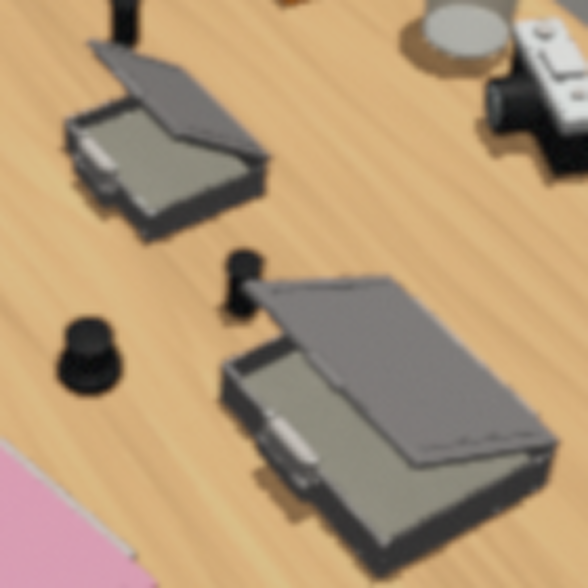

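Both low boxes with paper are the safes: small at crop (270,250), large at crop (380,300). I'll back-project the rim and hinge corners next.

```bash
cat >h.py <<'E'
import numpy as np
from bench import camera_info
def bp(name,u,v,z):
    c=camera_info(name);R,t=np.array(c['R']),np.array(c['t'])
    d=R.T@np.linalg.inv(c['intrinsics'])@[u,v,1];o=-R.T@t
    return o+d*(z-o[2])/d[2]
E
python3 - <<'E'
from h import *
np.set_printoptions(precision=4,suppress=True)
for nm,off,f,b,zr,L,pd in (("small",(260,130),[(113,378),(435,378)],[(112,110),(432,108)],.032,.115,.071),("large",(345,130),[(147,463),(593,460)],[(137,115),(583,103)],.040,.150,.093)):
    F=[bp("top",off[0]+x/8,off[1]+y/8,zr) for x,y in f]
    B=[bp("top",off[0]+x/8,off[1]+y/8,zr+.008) for x,y in b]
    print(nm,"F",*F,"B",*B)
    fm,bm=sum(F)/2,sum(B)/2
    print(" depth",np.linalg.norm((bm-fm)[:2]),"widths",np.linalg.norm(F[0]-F[1]),np.linalg.norm(B[0]-B[1]))
    w=(F[1]-F[0]+B[1]-B[0])[:2];yaw=np.arctan2(w[0],-w[1]);
    ax=np.array([np.cos(yaw),np.sin(yaw)]) # toward hinge
    d=(bm-fm)[:2];print(" yaw deg",np.degrees(yaw),"from depth",np.degrees(np.arctan2(d[1],d[0])))
    mid=((fm+bm)/2)[:2]; print(" shut pt",mid+ax*(L/2-pd),"r",np.linalg.norm(mid+ax*(L/2-pd)))
# side check of roller: large px / small px
for nm,x,y,z in(("large roller",295,440,.053),("small roller",100,155,.045)):
    print(nm,bp("side",295+x/4.2,150+y/4.2,z))
for nm,u,v,z in(("large roller",345+380/8,130+485/8,.053),("small roller",260+268/8,130+398/8,.045)):
    print(nm,"top",bp("top",u,v,z))
E
```

```text
small F [0.4587 0.0639 0.032 ] [ 0.4591 -0.0728  0.032 ] B [0.5728 0.0652 0.04  ] [ 0.5739 -0.0711  0.04  ]
 depth 0.1144558415578196 widths 0.13678715137212338 0.1363085197907956
 yaw deg 0.29827384220015307 from depth 0.7716138453987295
 shut pt [ 0.5026 -0.0037] r 0.5026416533652445
large F [ 0.4222 -0.2379  0.04  ] [ 0.4241 -0.4244  0.04  ] B [ 0.5692 -0.2338  0.048 ] [ 0.5746 -0.4214  0.048 ]
 depth 0.1487931076680024 widths 0.18657023797549951 0.1876897158682321
 yaw deg 1.1108668463010554 from depth 1.36642999128414
 shut pt [ 0.4795 -0.3297] r 0.5819469350521974
large roller [ 0.4143 -0.335   0.053 ]
small roller [ 0.4494 -0.0066  0.045 ]
large roller top [ 0.4116 -0.3332  0.053 ]
small roller top [ 0.4484 -0.0031  0.045 ]
```

```bash
cat >>h.py <<'E'
from bench import ctrl
from scipy.spatial.transform import Rotation as Ro
def to(*P):
    s=ctrl.get_state();R=Ro.from_rotvec(s['tool_rot']).as_matrix()
    print("t",s['time'],"p",np.round(s['position'],4),"f",np.round(s['ft_force'],1),"w",s['grip_width']);print(R.round(3))
    for p in P: print(p,"->",(R.T@(np.array(p)-s['position'])).round(4))
E
python3 - <<'E'
from h import *
to((.222,.611,.31),(.35,.3,.32),(.503,-.004,.30),(.503,-.004,.17))
E
```

```text
t 0.1 p [0.222  0.6104 0.2216] f [ 0.2  0.3 -0.1] w 1.0021954170240759
[[-0.94   0.342 -0.001]
 [ 0.342  0.94  -0.002]
 [-0.    -0.002 -1.   ]]
(0.222, 0.611, 0.31) -> [ 0.0002  0.0004 -0.0884]
(0.35, 0.3, 0.32) -> [-0.2263 -0.2481 -0.098 ]
(0.503, -0.004, 0.3) -> [-0.474  -0.4815 -0.0776]
(0.503, -0.004, 0.17) -> [-0.474  -0.4813  0.0524]
```

Emit:
{"method": "carry_out", "body": {
  "commands": [
    {"tz": -0.06, "jaw": 0},
    {"tz": -0.09, "jaw": 0},
    {"tx": -0.226, "ty": -0.248, "tz": -0.098, "jaw": 0},
    {"tx": -0.226, "ty": -0.248, "tz": -0.098, "jaw": 0},
    {"tx": -0.226, "ty": -0.248, "tz": -0.098, "jaw": 0},
    {"tx": -0.226, "ty": -0.248, "tz": -0.098, "jaw": 0},
    {"tx": -0.226, "ty": -0.248, "tz": -0.098, "jaw": 0},
    {"tx": -0.226, "ty": -0.248, "tz": -0.098, "jaw": 0},
    {"tx": -0.474, "ty": -0.481, "tz": -0.078, "jaw": 0},
    {"tx": -0.474, "ty": -0.481, "tz": -0.078, "jaw": 0},
    {"tx": -0.474, "ty": -0.481, "tz": -0.078, "jaw": 0},
    {"tx": -0.474, "ty": -0.481, "tz": -0.078, "jaw": 0}
  ],
  "grip_force": 20
}}

```text
invalid input
```

```bash
python3 - <<'E'
from h import *
to((.503,-.004,.30),(.503,-.004,.17))
E
```

```text
t 0.1 p [0.222  0.6104 0.2216] f [ 0.2  0.3 -0.1] w 1.0021954170240759
[[-0.94   0.342 -0.001]
 [ 0.342  0.94  -0.002]
 [-0.    -0.002 -1.   ]]
(0.503, -0.004, 0.3) -> [-0.474  -0.4815 -0.0776]
(0.503, -0.004, 0.17) -> [-0.474  -0.4813  0.0524]
```

Emit:
{"method": "carry_out", "body": {
  "commands": [
    {"tx": 0, "ty": 0, "tz": -0.06, "rx": 0, "ry": 0, "rz": 0, "jaw": 0},
    {"tx": 0, "ty": 0, "tz": -0.09, "rx": 0, "ry": 0, "rz": 0, "jaw": 0},
    {"tx": -0.226, "ty": -0.248, "tz": -0.098, "rx": 0, "ry": 0, "rz": 0, "jaw": 0},
    {"tx": -0.226, "ty": -0.248, "tz": -0.098, "rx": 0, "ry": 0, "rz": 0, "jaw": 0},
    {"tx": -0.226, "ty": -0.248, "tz": -0.098, "rx": 0, "ry": 0, "rz": 0, "jaw": 0},
    {"tx": -0.226, "ty": -0.248, "tz": -0.098, "rx": 0, "ry": 0, "rz": 0, "jaw": 0},
    {"tx": -0.226, "ty": -0.248, "tz": -0.098, "rx": 0, "ry": 0, "rz": 0, "jaw": 0},
    {"tx": -0.226, "ty": -0.248, "tz": -0.098, "rx": 0, "ry": 0, "rz": 0, "jaw": 0}
  ],
  "grip_force": 20
}}

```text
time: 1.1
position: [0.3516, 0.2965, 0.3208]
tool_rot: [0.554, 3.092, 0.0]
ft_force: [0.3, 0.1, -0.3]
grip_width: 0.173
```

```bash
python3 - <<'E'
from h import *
to((.503,-.004,.30),(.503,-.004,.17))
E
```

```text
t 1.1 p [0.3516 0.2965 0.3208] f [ 0.3  0.1 -0.3] w 0.17338487243793005
[[-0.938  0.347  0.001]
 [ 0.347  0.938 -0.   ]
 [-0.     0.    -1.   ]]
(0.503, -0.004, 0.3) -> [-0.2463 -0.2292  0.0209]
(0.503, -0.004, 0.17) -> [-0.2462 -0.2292  0.1509]
```

Emit:
{"method": "carry_out", "body": {
  "commands": [
    {"tx": -0.246, "ty": -0.231, "tz": 0.021, "rx": 0, "ry": 0, "rz": 0, "jaw": 0},
    {"tx": -0.246, "ty": -0.231, "tz": 0.021, "rx": 0, "ry": 0, "rz": 0, "jaw": 0},
    {"tx": -0.246, "ty": -0.231, "tz": 0.021, "rx": 0, "ry": 0, "rz": 0, "jaw": 0},
    {"tx": -0.246, "ty": -0.231, "tz": 0.021, "rx": 0, "ry": 0, "rz": 0, "jaw": 0},
    {"tx": -0.246, "ty": -0.231, "tz": 0.021, "rx": 0, "ry": 0, "rz": 0, "jaw": 0},
    {"tx": -0.246, "ty": -0.231, "tz": 0.021, "rx": 0, "ry": 0, "rz": 0, "jaw": 0},
    {"tx": -0.246, "ty": -0.231, "tz": 0.021, "rx": 0, "ry": 0, "rz": 0, "jaw": 0},
    {"tx": -0.246, "ty": -0.231, "tz": 0.08, "rx": 0, "ry": 0, "rz": 0, "jaw": 0},
    {"tx": -0.246, "ty": -0.231, "tz": 0.14, "rx": 0, "ry": 0, "rz": 0, "jaw": 0},
    {"tx": -0.246, "ty": -0.231, "tz": 0.15, "rx": 0, "ry": 0, "rz": 0, "jaw": 0},
    {"tx": -0.246, "ty": -0.231, "tz": 0.15, "rx": 0, "ry": 0, "rz": 0, "jaw": 0}
  ]
}}

```text
time: 2.48
position: [0.5024, 0.0005, 0.1715]
tool_rot: [0.543, 3.094, 0.0]
ft_force: [0.6, 0.1, 0.8]
grip_width: 0.009
```

```bash
python3 - <<'E'
from h import *
from bench import get_image
import cv2
cv2.imwrite("pics/side1.png",cv2.resize(get_image("side")[80:300,220:460,::-1],None,fx=2.5,fy=2.5))
to((.503,-.004,.30),(.503,-.004,.0405))
E
```

```text
t 2.525 p [5.034e-01 2.000e-04 1.727e-01] f [-0.3 -0.5  1.3] w 0.00581655463966476
[[-0.94   0.341  0.003]
 [ 0.341  0.94   0.001]
 [-0.002  0.002 -1.   ]]
(0.503, -0.004, 0.3) -> [-0.0014 -0.0039 -0.1274]
(0.503, -0.004, 0.0405) -> [-0.0008 -0.0043  0.1321]
```

View pics/side1.png

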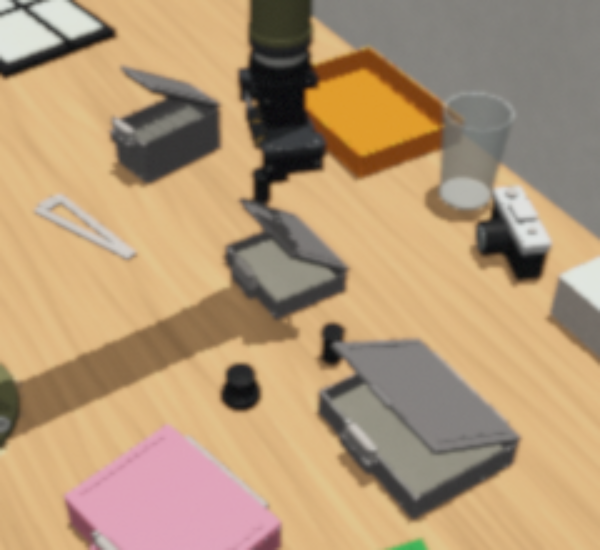

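The closed fingers hang above the small safe's lid, with the tip at (262,200). I'll press down now.

Emit:
{"method": "carry_out", "body": {
  "commands": [
    {"tx": -0.001, "ty": -0.004, "tz": 0.04, "rx": 0, "ry": 0, "rz": 0, "jaw": 0},
    {"tx": -0.001, "ty": -0.004, "tz": 0.06, "rx": 0, "ry": 0, "rz": 0, "jaw": 0},
    {"tx": -0.001, "ty": -0.004, "tz": 0.075, "rx": 0, "ry": 0, "rz": 0, "jaw": 0},
    {"tx": -0.001, "ty": -0.004, "tz": 0.088, "rx": 0, "ry": 0, "rz": 0, "jaw": 0},
    {"tx": -0.001, "ty": -0.004, "tz": 0.1, "rx": 0, "ry": 0, "rz": 0, "jaw": 0},
    {"tx": -0.001, "ty": -0.004, "tz": 0.11, "rx": 0, "ry": 0, "rz": 0, "jaw": 0},
    {"tx": -0.001, "ty": -0.004, "tz": 0.117, "rx": 0, "ry": 0, "rz": 0, "jaw": 0},
    {"tx": -0.001, "ty": -0.004, "tz": 0.123, "rx": 0, "ry": 0, "rz": 0, "jaw": 0},
    {"tx": -0.001, "ty": -0.004, "tz": 0.127, "rx": 0, "ry": 0, "rz": 0, "jaw": 0},
    {"tx": -0.001, "ty": -0.004, "tz": 0.13, "rx": 0, "ry": 0, "rz": 0, "jaw": 0},
    {"tx": -0.001, "ty": -0.004, "tz": 0.13, "rx": 0, "ry": 0, "rz": 0, "jaw": 0}
  ]
}}

```text
time: 3.9
position: [0.5019, -0.0047, 0.0408]
tool_rot: [0.545, 3.094, 0.0]
ft_force: [-1.7, 0.3, 4.0]
grip_width: 0.01
```

Emit:
{"method": "carry_out", "body": {
  "commands": [
    {"tx": 0, "ty": 0, "tz": 0.002, "rx": 0, "ry": 0, "rz": 0, "jaw": 0},
    {"tx": 0, "ty": 0, "tz": 0.003, "rx": 0, "ry": 0, "rz": 0, "jaw": 0},
    {"tx": 0, "ty": 0, "tz": 0.003, "rx": 0, "ry": 0, "rz": 0, "jaw": 0}
  ]
}}

```text
time: 4.28
position: [0.502, -0.0047, 0.0405]
tool_rot: [-0.545, -3.093, -0.003]
ft_force: [-10.2, -0.6, 27.9]
grip_width: 0.003
```

The lid is flush and firm. I'll lift and travel to the large safe.

```bash
python3 - <<'E'
from h import *
to((.502,-.004,.24),(.480,-.330,.24))
E
```

```text
t 4.275 p [ 0.502  -0.0047  0.0405] f [-10.2  -0.6  27.9] w 0.002542654848519866
[[-0.94   0.342 -0.001]
 [ 0.342  0.94   0.002]
 [ 0.001  0.002 -1.   ]]
(0.502, -0.004, 0.24) -> [ 0.0005  0.001  -0.1995]
(0.48, -0.33, 0.24) -> [-0.0904 -0.3129 -0.2001]
```

Emit:
{"method": "carry_out", "body": {
  "commands": [
    {"tx": 0, "ty": 0, "tz": -0.03, "rx": 0, "ry": 0, "rz": 0, "jaw": 0},
    {"tx": 0, "ty": 0, "tz": -0.09, "rx": 0, "ry": 0, "rz": 0, "jaw": 0},
    {"tx": 0, "ty": 0, "tz": -0.15, "rx": 0, "ry": 0, "rz": 0, "jaw": 0},
    {"tx": 0, "ty": 0, "tz": -0.2, "rx": 0, "ry": 0, "rz": 0, "jaw": 0},
    {"tx": -0.09, "ty": -0.313, "tz": -0.2, "rx": 0, "ry": 0, "rz": 0, "jaw": 0},
    {"tx": -0.09, "ty": -0.313, "tz": -0.2, "rx": 0, "ry": 0, "rz": 0, "jaw": 0},
    {"tx": -0.09, "ty": -0.313, "tz": -0.2, "rx": 0, "ry": 0, "rz": 0, "jaw": 0},
    {"tx": -0.09, "ty": -0.313, "tz": -0.2, "rx": 0, "ry": 0, "rz": 0, "jaw": 0},
    {"tx": -0.09, "ty": -0.313, "tz": -0.2, "rx": 0, "ry": 0, "rz": 0, "jaw": 0},
    {"tx": -0.09, "ty": -0.313, "tz": -0.2, "rx": 0, "ry": 0, "rz": 0, "jaw": 0},
    {"tx": -0.09, "ty": -0.313, "tz": -0.2, "rx": 0, "ry": 0, "rz": 0, "jaw": 0},
    {"tx": -0.09, "ty": -0.313, "tz": -0.2, "rx": 0, "ry": 0, "rz": 0, "jaw": 0}
  ]
}}

```text
time: 5.78
position: [0.4802, -0.3274, 0.2372]
tool_rot: [-0.541, -3.095, -0.002]
ft_force: [-0.1, 0.2, -0.2]
grip_width: 0.006
```

```bash
python3 - <<'E'
from h import *
from bench import get_image
import cv2
cv2.imwrite("pics/side2.png",cv2.resize(get_image("side")[80:300,220:460,::-1],None,fx=2.5,fy=2.5))
to((.480,-.330,.15),(.480,-.330,.0485))
E
```

```text
t 5.825 p [ 0.4803 -0.3273  0.2373] f [-0.   0.2  0.4] w 0.004858262699350242
[[-0.941  0.338  0.   ]
 [ 0.338  0.941  0.002]
 [ 0.     0.002 -1.   ]]
(0.48, -0.33, 0.15) -> [-0.0006 -0.0028  0.0873]
(0.48, -0.33, 0.0485) -> [-0.0007 -0.003   0.1888]
```

View pics/side2.png

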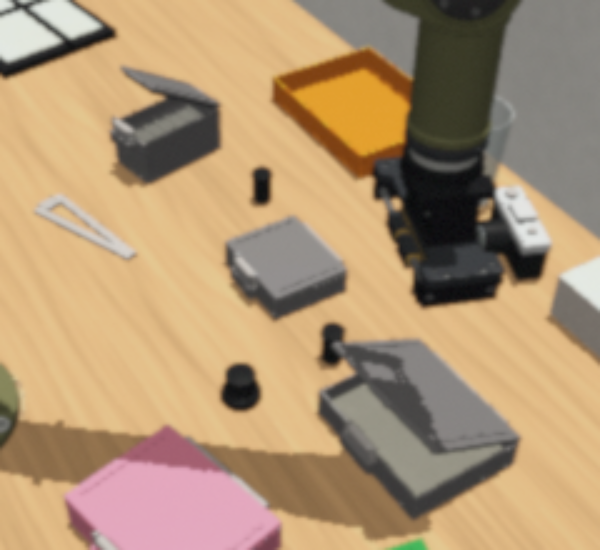

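The small lid is flush at (285,252) and the slide box is unchanged. The large lid is still open, so I'll press it.

Emit:
{"method": "carry_out", "body": {
  "commands": [
    {"tx": 0, "ty": -0.003, "tz": 0.05, "rx": 0, "ry": 0, "rz": 0, "jaw": 0},
    {"tx": 0, "ty": -0.003, "tz": 0.08, "rx": 0, "ry": 0, "rz": 0, "jaw": 0},
    {"tx": 0, "ty": -0.003, "tz": 0.1, "rx": 0, "ry": 0, "rz": 0, "jaw": 0},
    {"tx": 0, "ty": -0.003, "tz": 0.115, "rx": 0, "ry": 0, "rz": 0, "jaw": 0},
    {"tx": 0, "ty": -0.003, "tz": 0.13, "rx": 0, "ry": 0, "rz": 0, "jaw": 0},
    {"tx": 0, "ty": -0.003, "tz": 0.143, "rx": 0, "ry": 0, "rz": 0, "jaw": 0},
    {"tx": 0, "ty": -0.003, "tz": 0.155, "rx": 0, "ry": 0, "rz": 0, "jaw": 0},
    {"tx": 0, "ty": -0.003, "tz": 0.165, "rx": 0, "ry": 0, "rz": 0, "jaw": 0},
    {"tx": 0, "ty": -0.003, "tz": 0.173, "rx": 0, "ry": 0, "rz": 0, "jaw": 0},
    {"tx": 0, "ty": -0.003, "tz": 0.18, "rx": 0, "ry": 0, "rz": 0, "jaw": 0},
    {"tx": 0, "ty": -0.003, "tz": 0.185, "rx": 0, "ry": 0, "rz": 0, "jaw": 0},
    {"tx": 0, "ty": -0.003, "tz": 0.185, "rx": 0, "ry": 0, "rz": 0, "jaw": 0}
  ]
}}

```text
time: 7.32
position: [0.4783, -0.3321, 0.052]
tool_rot: [-0.545, -3.094, -0.001]
ft_force: [0.0, -0.5, 0.3]
grip_width: 0.005
```

Emit:
{"method": "carry_out", "body": {
  "commands": [
    {"tx": 0, "ty": 0, "tz": 0.002, "rx": 0, "ry": 0, "rz": 0, "jaw": 0},
    {"tx": 0, "ty": 0, "tz": 0.004, "rx": 0, "ry": 0, "rz": 0, "jaw": 0},
    {"tx": 0, "ty": 0, "tz": 0.005, "rx": 0, "ry": 0, "rz": 0, "jaw": 0},
    {"tx": 0, "ty": 0, "tz": 0.005, "rx": 0, "ry": 0, "rz": 0, "jaw": 0}
  ]
}}

```text
time: 7.82
position: [0.4786, -0.3323, 0.0488]
tool_rot: [0.545, 3.093, 0.002]
ft_force: [-2.5, 3.2, 9.2]
grip_width: 0.002
```

Firm at 48.8 mm, so I'll lift clear and check.

Emit:
{"method": "carry_out", "body": {
  "commands": [
    {"tx": 0, "ty": 0, "tz": -0.03, "rx": 0, "ry": 0, "rz": 0, "jaw": 0},
    {"tx": 0, "ty": 0, "tz": -0.09, "rx": 0, "ry": 0, "rz": 0, "jaw": 0},
    {"tx": 0, "ty": 0, "tz": -0.15, "rx": 0, "ry": 0, "rz": 0, "jaw": 0},
    {"tx": 0, "ty": 0, "tz": -0.2, "rx": 0, "ry": 0, "rz": 0, "jaw": 0},
    {"tx": 0, "ty": 0, "tz": -0.25, "rx": 0, "ry": 0, "rz": 0, "jaw": 0},
    {"tx": 0, "ty": 0, "tz": -0.25, "rx": 0, "ry": 0, "rz": 0, "jaw": 0},
    {"tx": 0, "ty": 0, "tz": -0.25, "rx": 0, "ry": 0, "rz": 0, "jaw": 0},
    {"tx": 0, "ty": 0, "tz": -0.25, "rx": 0, "ry": 0, "rz": 0, "jaw": 0}
  ]
}}

```text
time: 8.82
position: [0.4777, -0.3318, 0.296]
tool_rot: [-0.544, -3.092, -0.001]
ft_force: [0.3, 0.5, 0.3]
grip_width: 0.004
```

```bash
python3 - <<'E'
from h import *
from bench import get_image
import cv2
cv2.imwrite("pics/side3.png",cv2.resize(get_image("side")[80:300,220:460,::-1],None,fx=2.5,fy=2.5))
to()
E
```

```text
t 8.875 p [ 0.4777 -0.3319  0.2961] f [-0.4 -0.1  0.1] w 0.0029582548425811524
[[-0.94   0.342 -0.002]
 [ 0.342  0.94   0.001]
 [ 0.002  0.    -1.   ]]
```

View pics/side3.png

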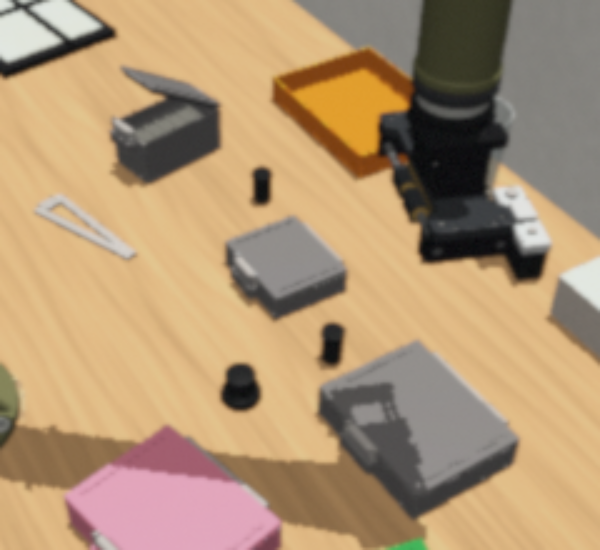

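Both safe lids stay flush, small at (285,252) and large at (420,425). The slide box lid is unchanged at (170,85), and the arm hangs free.

```bash
python3 -c "
from bench import ctrl
print(ctrl.close_job())"
```

```text
the job is handed in; nothing more can be done
None
```

I shut both paper safes by pressing straight down with closed fingers where each lid's point lies when shut. I then lifted clear and handed the job in at about 8.9 s.

- **Small safe:** the fingers bottomed firmly at 40.5 mm, the height given for a shut lid. The last vertical force reading was 28 N.
- **Large safe:** the fingers bottomed at 48.8 mm with 9 N, against 48.5 mm given.
- **Final view:** a picture taken after lifting shows both lids flush and staying shut. The slide box lid looks the same as in my earlier side views; I did not measure its point. The gripper hung at about 0.30 m with wrist force near zero.

My first move command was refused as invalid, apparently because some row fields were left out. Nothing moved, and I sent it again in full. No check failed or disagreed.

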